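# Weigh the potatoes on the spring scale

## Task

Weigh the pail of potatoes (the one with the red grip): hang it by its wire bail in the dip of the spring scale's hook. Lower it gently so that the hook is never driven down to its bottom stop, let go, and leave it hanging there until hook and pail have come to rest. Leave the pail of eggs (blue grip) alone.

Things in the scene. Friction and masses are not known exactly. Their poses are not given: they have to be found in the camera images.
- potato_pail_grip (a point): Centre of the red grip (26 x 26 x 40 mm tall, faces along x, y; z up) of the pail to weigh: metal, 104 mm wide, 64 tall, 3 brown potatoes, 0.35-0.65 kg; foot 190 mm below this point. Rigid 6 mm wire bail in its y-z plane: legs at y = +-50 mm, bent in 72 mm below here, rising to a mid peak whose underside is 44 mm below here. The hook enters the window under the peak (70 mm high) along x.
- egg_pail_grip (a point): Centre of the blue grip on top of the other pail, of the same shape and size but with three pale eggs in it. To be left alone.
- hook_bed (a point): Bottom of the steel hook's dip (upper side), where the bail's peak rests; 215 mm over the table unloaded, moves with the hook. x runs from the free tip to the column, z up. 8 mm bar: upturned tip ends at x = -23 mm, z = 16 mm; behind, it climbs to z = 20 mm at x = 30 mm, then level. White column, 80 mm wide, top 272 mm over the table, front at x = 140 mm; its 16 mm thick foot starts at x = 85 mm.
- hook (a joint): How far the scale's hook has dipped, in m: 0 unloaded, 0.06 at the bottom stop. It slides straight down on a spring of 220 N/m (about 45 mm per kg: 16 to 29 mm under the potato pail) and bobs for about a second after a change of load.
Mind the look-alikes: they are no part of the job. Leave any pink look-alike of the part that bears potato_pail_grip alone.

How it is judged:
At the end, for the whole second after the job is handed in: The potato pail hangs by its bail in the dip of the hook, its grip within 20 mm of straight above the bed and 30 to 55 mm over it, upright within 0.2 rad; the hook is dipped by 10 to 40 mm and still (below 10 mm/s), the pail too (below 30 mm/s); the egg pail is within 30 mm of its start (value of joint hook between 0.01 and 0.04 m and velocity of joint hook between -0.01 and 0.01 m/s and horizontal distance between potato_pail_grip and hook_bed below 0.02 m and z of potato_pail_grip in the frame of hook_bed between 0.03 and 0.055 m and angle between potato_pail_grip's own z axis and vertical below 0.2 rad and linear speed of potato_pail below 0.03 m/s and distance of egg_pail_grip from where it was at the start of the episode below 0.03 m); the robot touches nothing.
It fails at once if the hook was driven down to its bottom stop (dip over 56 mm) (value of joint hook above 0.056 m).
It fails at once if the egg pail was moved (over 30 mm) (distance of egg_pail_grip from where it was at the start of the episode above 0.03 m).
It also fails if it takes over 45 s, if anything falls off the work surface, if the arm or the gripper's body presses on something with over 40 N, if the wrist force passes 120 N, or if a joint passes its speed limit or range.

## Robot

A 6-joint arm with a two-finger parallel gripper is mounted at the origin on the work surface. World frame = base frame: x ahead of the robot, y to its left, z up, the work surface at z = 0. Lengths are in m, angles in rad, forces in N, time in s.
With the tool pointing down it reaches from about 0.375 to 0.925 m from the base axis. Payload 5.7 kg.
Tool frame: the origin (TCP) lies midway between the tips of the shut fingers; the grasp point (between the pads) lies 19 mm behind it (manip.pinch_z is the distance from the TCP to the grasp point, in m); z points along the fingers, y is the direction in which the jaws open and shut (so a half turn about z gives the same grasp; the last joint's range is limited). The gripper opens to 88 mm and grips with 3 to 60 N. Pads are 20 mm wide; open, the fingers measure 115 mm over their backs; the gripper's body (75 mm by 178 mm) begins 61 mm behind the grasp point.
Start: joints at [-1.454, 0.359, 1.51, -0, 1.272, -0.115], TCP at [0.138, -0.584, 0.223] pointing down, gripper open.
Joint ranges: [-2.97, 2.97], [-1.01, 2.36], [0.21, 2.38], [-0.96, 4.11], [0.2, 2.71], [-2.98, 2.98]. Speed limits (rad/s): [2.39, 2.39, 3.14, 3.14, 3.14, 3.14].

## Interface

Orientations are given as a rotation vector (axis times angle).
In Python, from bench import manip, vision gives the robot as it stands.
- The arm moves only by the tool play_rows, never from a script. Its argument "moves" is a list that holds one entry, the list of rows, each a list of 5 numbers: the closure, from 0 (fully open) to 1 (shut), then the shift along the tool's x, y, z in mm, then the turn about the tool's z in rad. A call has exactly 8 rows; each row shifts and turns the commanded pose from where the row before left it, along the tool's axes as they then stand; what a row does not reach is not made up. A row lasts 1/10 s, in which the tool goes at most 50 mm and 8.59 degrees, less where a joint would pass 70% of its speed; a pose out of reach is approached as far as the arm can. A call is refused whole if a number of a shift passes 50 or a number of a turn 0.15, either way. A call with a gripper value outside its range is refused whole. The fingers move at their own pace and stop on an object; "force" is the grip in N (left out, the last holds). Time passes only in rows, so rows that do not move let the fingers close, or fill a call up. It gives the time, the measured TCP pose, the force and the opening at its end, in the units of the state.
- manip.get_state(): the state, without advancing time (a new reading comes with each control period).
- vision.capture(name): name is "scene" or "top" or "wrist"; returns (picture, depth): 480x640x3 uint8, red, green, blue; 480x640 float32, m along the optical axis (not along the pixel's ray), 0 where there is no reading.
- vision.calibration(name): a dict with "fx", "fy", "cx", "cy" (pixels), "D" ([k1, k2, p1, p2, k3] as OpenCV has them; the pictures are not rectified), "R" (3x3) and "t" (3): a world point X has camera coordinates R X + t. Camera axes: x right, y down, z forward; pixel columns grow to the right and rows downward; lengths in m; the calibration is good to about 2 mm. A picture is of the moment at which its call begins: read the wrist's pose just before it. calibration takes no time and is no camera call; for the wrist camera it gives the pose at the moment of the call.
- manip.sign_off(): hands the job in, once; it reports no verdict.
The state is a dict: "t": time; "q": joint angles; "joint_vel": joint speeds; "joint_efforts": joint torques, N m; "tool_pos": TCP position; "orientation": TCP orientation; "contact_force": force on the tool from outside, world axes, zero at the start; "ft_torque": the same for the moment, N m; "gripper_width": finger opening in m.
Only numpy, scipy, OpenCV 4.12 (cv2) and the standard library are available. Lean on these libraries where they do the work, as an engineer would, in place of code of your own. Each camera call takes 0.05 s, during which the arm holds its last target. There are 200 camera calls.

## Working session

There is one attempt and no reset: what is moved stays moved. The work goes in short steps, Python scripts to look and compute and a tool call to move; the robot and the scene stay as the last step left them, time stands still between calls to the robot, and variables do not carry over. Pictures are saved under pics/ and viewed, about 8 in all and at most 12, crops included, and the job is handed in when it is done.

Besides the shell and the picture viewer there is one more tool, called after "Request:" in YAML: its name, and indented under it one key for each argument. play_rows: Moves the arm, as the interface text tells. Its arguments: {"type":"object","properties":{"moves":{"type":"array","items":{"type":"array","items":{"type":"array","items":{"type":"number"}}}},"force":{"type":"number"}},"required":["moves"]}

```bash
mkdir -p pics; cat > h.py <<'E'
import numpy as np, cv2
from bench import manip, vision
def snap(n,f):
    c=vision.calibration(n); im,d=vision.capture(n)
    cv2.imwrite('pics/'+f+'.png',im[:,:,::-1]); np.savez('pics/'+f+'.npz',im=im,d=d,**{k:np.array(v) for k,v in c.items()})
    return im,d,c
def load(f): 
    z=np.load('pics/'+f+'.npz'); return z['im'],z['d'],z
def world(d,c,uv):
    uv=np.array(uv,float).reshape(-1,2); K=np.array([[c['fx'],0,c['cx']],[0,c['fy'],c['cy']],[0,0,1]],float)
    n=cv2.undistortPoints(uv.reshape(-1,1,2),K,np.array(c['D'],float)).reshape(-1,2)
    z=d[uv[:,1].astype(int),uv[:,0].astype(int)]
    return (np.c_[n*z[:,None],z]-np.array(c['t']).ravel())@np.array(c['R'])
E
python3 - <<'E'
from h import *
s=manip.get_state();print(s['t'],s['tool_pos'],s['orientation'],s['gripper_width'])
a=snap('scene','s0')[0];b=snap('top','t0')[0]
E
```

```text
0.0 [ 0.13774822 -0.58327195  0.22183609] [-3.11872903e+00 -3.63109998e-01  2.04813602e-05] 0.08779196320270499
```

View pics/s0.png

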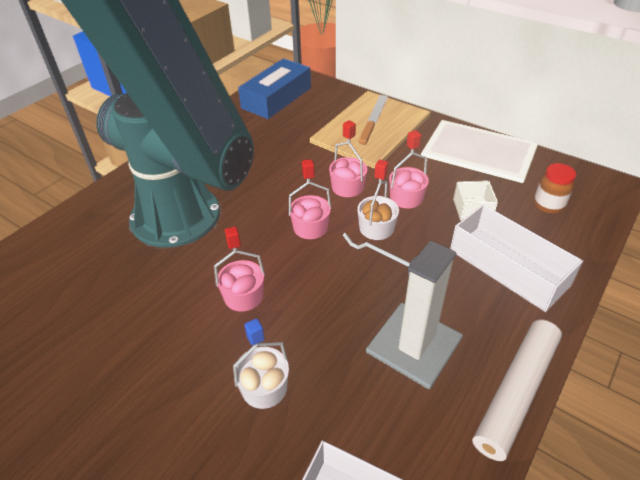

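View pics/t0.png

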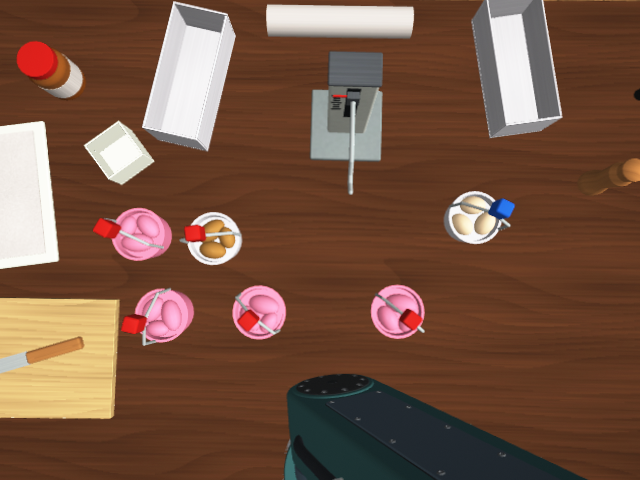

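Five red grips in the top view: pink pails at (105,229), (133,324), (249,321) and (411,320), and the white pail with brown potatoes at (195,233). In the scene view that one is at (381,169). The blue grip is the eggs at (503,209). I choose (195,233) and measure it from both views.

```bash
python3 - <<'E'
from h import *
def red(f,lo,hi,blue=False):
    im,d,c=load(f); I=im.astype(int); r,g,b=I[...,0],I[...,1],I[...,2]
    m=((r>120)&(g<60)&(b<60)) if not blue else ((b>130)&(r<70))
    n,l,st,ce=cv2.connectedComponentsWithStats(m.astype(np.uint8))
    for i in range(1,n):
        if st[i,4]<60: continue
        v,u=np.where(l==i); P=world(d,c,np.c_[u,v]); P=P[d[v,u]>0]
        print(f,'B' if blue else 'R',ce[i].round(),st[i,4],'med',np.median(P,0).round(3),'p2',np.percentile(P,3,axis=0).round(3),'p98',np.percentile(P,97,axis=0).round(3))
        if abs(ce[i][0]-195)<10 and f=='t0':
            T=P[P[:,2]>np.percentile(P[:,2],90)-.006]; print(' top',T.mean(0),cv2.minAreaRect((T[:,:2]*1000).astype(np.float32)))
for f in('t0','s0'):
    red(f,0,0);red(f,0,0,True)
im,d,c=load('t0')
uv=[(350,190),(351,180),(352,170),(352,160),(353,150),(353,140),(353,130),(353,120),(353,110)]
for p,q in zip(uv,world(d,c,uv)):print(p,q.round(3))
print(world(d,c,[(330,60),(380,60),(381,82),(331,82),(312,158),(380,160),(215,240)]).round(3))
# bail wire / pail rim of potato pail
im2,d2,c2=load('s0')
print(world(d2,c2,[(347,238),(356,246),(366,243),(385,254),(400,262)]).round(3))
K=np.array([[c2['fx'],0,c2['cx']],[0,c2['fy'],c2['cy']],[0,0,1]])
a=cv2.resize(im2[120:280,290:470],None,fx=4,fy=4,interpolation=cv2.INTER_CUBIC)
cv2.imwrite('pics/s0c.png',a[:600,:,::-1])
E
```

```text
t0 R [37. 60.] 1239 med [0.8   0.596 0.109] p2 [0.77  0.567 0.092] p98 [0.832 0.633 0.112]
t0 R [106. 228.] 386 med [0.473 0.406 0.208] p2 [0.46  0.397 0.023] p98 [0.487 0.48  0.212]
t0 R [194. 233.] 307 med [0.468 0.259 0.209] p2 [0.456 0.25  0.18 ] p98 [0.479 0.274 0.212]
 top [0.46786056 0.26239554 0.20975352] ((468.1852722167969, 262.80853271484375), (26.843904495239258, 25.320514678955078), 9.119702339172363)
t0 R [248. 320.] 269 med [0.327 0.167 0.209] p2 [0.313 0.154 0.179] p98 [0.339 0.181 0.212]
t0 R [412. 320.] 213 med [ 0.332 -0.102  0.21 ] p2 [ 0.32  -0.113  0.206] p98 [ 0.345 -0.089  0.213]
t0 R [133. 324.] 353 med [0.316 0.353 0.209] p2 [0.304 0.345 0.182] p98 [0.328 0.37  0.212]
t0 B [505. 207.] 227 med [ 0.52  -0.254  0.21 ] p2 [ 0.507 -0.284  0.16 ] p98 [ 0.534 -0.242  0.213]
s0 R [308. 169.] 169 med [0.328 0.162 0.198] p2 [0.312 0.152 0.176] p98 [0.338 0.176 0.213]
s0 R [233. 237.] 243 med [ 0.336 -0.107  0.203] p2 [ 0.32  -0.118  0.176] p98 [ 0.346 -0.093  0.212]
s0 B [91. 62.] 922 med [-1.023  0.498 -0.064] p2 [-1.081  0.49  -0.186] p98 [-0.961  0.516  0.03 ]
s0 B [266.  88.] 1313 med [-0.141  0.526  0.08 ] p2 [-0.201  0.496  0.014] p98 [-0.094  0.721  0.086]
(350, 190) [0.54  0.004 0.231]
(351, 180) [0.56  0.001 0.213]
(352, 170) [0.575 0.    0.221]
(352, 160) [0.589 0.002 0.233]
(353, 150) [0.605 0.    0.234]
(353, 140) [0.621 0.001 0.234]
(353, 130) [0.637 0.001 0.235]
(353, 120) [0.654 0.001 0.235]
(353, 110) [0.67  0.001 0.237]
[[ 0.735  0.04   0.271]
 [ 0.735 -0.036  0.273]
 [ 0.701 -0.039  0.272]
 [ 0.7    0.038  0.272]
 [ 0.645  0.072  0.012]
 [ 0.646 -0.073  0.004]
 [ 0.466  0.264  0.042]]
[[ 0.542  0.001  0.224]
 [ 0.563  0.002  0.213]
 [ 0.585  0.002  0.234]
 [ 0.629 -0.001  0.233]
 [ 0.662 -0.003  0.233]]
```

View pics/s0c.png

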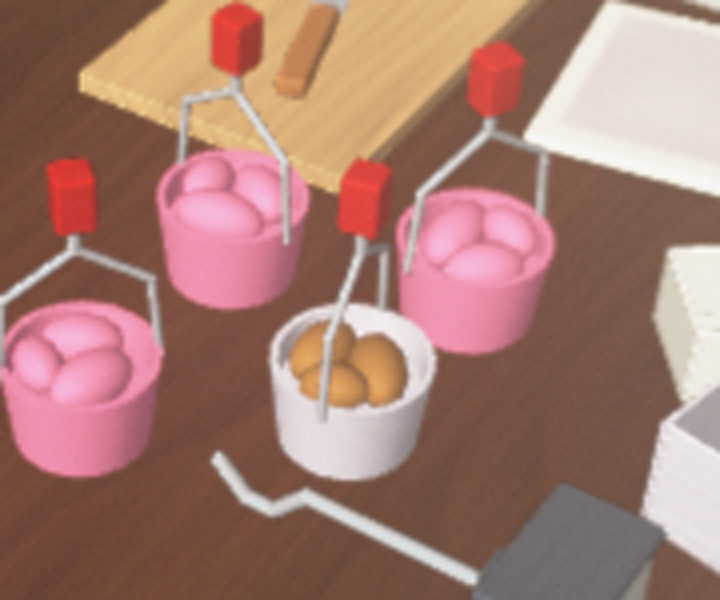

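Request:
play_rows:
  moves:
    - [[0, 0, 0, -50, 0], [0, 0, 0, -50, 0], [0, 36, -27, 0, 0], [0, 36, -27, 0, 0], [0, 36, -27, 0, 0], [0, 36, -27, 0, 0], [0, 36, -27, 0, 0], [0, 36, -27, 0, 0]]
  force: 25

```text
t: 0.9
tool_pos: [0.3115, -0.3749, 0.3224]
orientation: [-3.12, -0.363, 0.0]
contact_force: [0.9, -0.3, 0.4]
gripper_width: 0.0877
```

Request:
play_rows:
  moves:
    - [[0, 35, -28, 0, 0], [0, 35, -28, 0, 0], [0, 35, -28, 0, 0], [0, 35, -28, 0, 0], [0, 35, -28, 0, 0], [0, 12, -44, 0, 0], [0, 12, -44, 0, 0], [0, 12, -44, 0, 0]]

```text
t: 1.7
tool_pos: [0.4533, -0.0616, 0.3223]
orientation: [-3.12, -0.363, 0.001]
contact_force: [0.2, 1.0, -0.5]
gripper_width: 0.0881
```

Request:
play_rows:
  moves:
    - [[0, 12, -44, 0, 0], [0, 12, -44, 0, 0], [0, 12, -44, 0, 0], [0, 12, -44, 0, 0], [0, 12, -40, 0, 0], [0, 0, 0, 0, 0], [0, 0, 0, 0, 0], [0, 0, 0, 0, 0]]

```text
t: 2.5
tool_pos: [0.4622, 0.1596, 0.3224]
orientation: [3.12, 0.362, -0.001]
contact_force: [0.2, 0.2, -0.8]
gripper_width: 0.0876
```

```bash
python3 - <<'E'
from h import *
s=manip.get_state();print(s['t'],s['tool_pos'],s['orientation'],s['contact_force'])
snap('wrist','w1');snap('top','t1')
E
```

```text
2.5 [0.46221586 0.15962067 0.32240861] [ 3.12004408e+00  3.62497080e-01 -1.28085389e-03] [ 0.231118    0.16826057 -0.7568156 ]
```

View pics/w1.png

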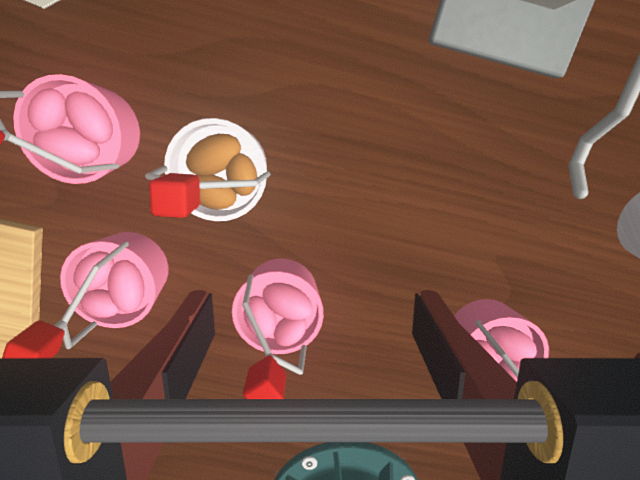

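The wrist view shows the potato pail's red grip at (175,195). Its bail runs from (153,174) to (268,176).

```bash
python3 - <<'E'
from h import *
for f in('w1','t1'):
    im,d,c=load(f); v,u=np.mgrid[0:480,0:640]; P=world(d,c,np.c_[u.ravel(),v.ravel()]); 
    I=im.reshape(-1,3).astype(int); ok=(d.ravel()>0)&(np.hypot(P[:,0]-.468,P[:,1]-.262)<.075)
    red=(I[:,0]>110)&(I[:,1]<70)&(I[:,2]<70)
    T=P[ok&red&(P[:,2]>.204)]; r=cv2.minAreaRect((T[:,:2]*1000).astype(np.float32)); print(f,len(T),T.mean(0).round(4),r)
    W=P[ok&~red&(P[:,2]>.09)&(P[:,2]<.168)&(I.max(1)-I.min(1)<40)]
    m=W[:,:2].mean(0); U,S,V=np.linalg.svd(W[:,:2]-m); v0=V[0]*np.sign(V[0,1])
    print(len(W),m.round(4),'yaw of bail y', np.arctan2(-v0[0],v0[1]),'ext',np.ptp((W[:,:2]-m)@v0),'resid',np.std((W[:,:2]-m)@V[1]))
    W2=P[ok&(P[:,2]>.055)&(P[:,2]<.07)];print('rim',W2[:,:2].min(0),W2[:,:2].max(0))
E
```

```text
w1 2871 [0.46   0.2314 0.3086] ((465.90570068359375, 237.90548706054688), (80.26556396484375, 37.138885498046875), 79.64871215820312)
545 [0.4704 0.2495] yaw of bail y 0.1601673027678319 ext 0.10231118020676774 resid 0.0015795076977937201
rim [0.41555006 0.20905115] [0.51868987 0.31577138]
t1 8 [0.4138 0.2279 0.4169] ((413.5462951660156, 229.0647735595703), (0.09316114336252213, 10.928783416748047), 13.44551944732666)<stdin>:8: RuntimeWarning: Mean of empty slice.
  ret = um.true_divide(
Traceback (most recent call last):
ValueError: zero-size array to reduction operation maximum which has no identity
```

Request:
play_rows:
  moves:
    - [[0, 10, -33, 0, 0], [0, 10, -33, 0, 0], [0, 10, -33, 0, 0], [0, 0, 0, 0, 0.072], [0, 0, 0, 20, 0], [0, 0, 0, 20, 0], [0, 0, 0, 0, 0], [0, 0, 0, 0, 0]]

```text
t: 3.4
tool_pos: [0.4691, 0.2628, 0.2829]
orientation: [3.132, 0.248, -0.001]
contact_force: [-0.5, -0.3, 0.5]
gripper_width: 0.0878
```

```bash
python3 - <<'E'
from h import *
s=manip.get_state();print(s['t'],s['tool_pos'],s['orientation'])
r=np.array(s['orientation']);R=cv2.Rodrigues(r)[0];print(R.round(3))
print('tool shift mm', (R.T@(np.array([.468,.2625,.176])-np.array(s['tool_pos']))*1000).round(1),'yaw',np.arctan2(R[1,0],R[0,0]))
E
```

```text
3.4 [0.46913467 0.26281927 0.28288125] [ 3.13156978e+00  2.48263258e-01 -1.00482113e-03]
[[ 0.988  0.158 -0.001]
 [ 0.158 -0.988 -0.   ]
 [-0.001  0.    -1.   ]]
tool shift mm [-1.100e+00  1.000e-01  1.069e+02] yaw 0.15822417968948185
```

Request:
play_rows:
  moves:
    - [[0, -1, 0, 30, 0], [0, 0, 0, 30, 0], [0, 0, 0, 27, 0], [0, 0, 0, 20, 0], [0, 0, 0, 0, 0], [1, 0, 0, 0, 0], [1, 0, 0, 0, 0], [1, 0, 0, 0, 0]]
  force: 30

```text
t: 4.2
tool_pos: [0.4691, 0.264, 0.1773]
orientation: [-3.131, -0.251, -0.004]
contact_force: [-0.5, 0.1, 0.2]
gripper_width: 0.0673
```

Request:
play_rows:
  moves:
    - [[1, 0, 0, 0, 0], [1, 0, 0, 0, 0], [1, 0, 0, 0, 0], [1, 0, 0, -5, 0], [1, 0, 0, -10, 0], [1, 0, 0, -15, 0], [1, 0, 0, 0, 0], [1, 0, 0, 0, 0]]

```text
t: 5.0
tool_pos: [0.4677, 0.2636, 0.2055]
orientation: [-3.132, -0.251, 0.001]
contact_force: [-0.0, 0.4, -6.3]
gripper_width: 0.0258
```

Request:
play_rows:
  moves:
    - [[1, 0, 0, -12, 0], [1, 0, 0, -20, 0], [1, 0, 0, -20, 0], [1, 0, 0, -14, 0], [1, 0, 0, -5, 0.04], [1, 0, 0, 0, 0.06], [1, 0, 0, 0, 0.06], [1, 2, 15, 0, 0]]

```text
t: 5.8
tool_pos: [0.4694, 0.2494, 0.2767]
orientation: [-3.141, -0.002, 0.002]
contact_force: [0.4, -0.2, -6.9]
gripper_width: 0.0258
```

Request:
play_rows:
  moves:
    - [[1, 2, 28, 0, 0], [1, 2, 30, 0, 0], [1, 2, 30, 0, 0], [1, 2, 30, 0, 0], [1, 2, 30, 0, 0], [1, 2, 30, 0, 0], [1, 2, 30, 0, 0], [1, 0, 20, 0, 0]]

```text
t: 6.6
tool_pos: [0.4834, 0.0176, 0.2767]
orientation: [3.14, 0.001, -0.001]
contact_force: [0.5, 0.1, -6.4]
gripper_width: 0.026
```

Request:
play_rows:
  moves:
    - [[1, 0, 13, 0, 0], [1, 0, 7, 0, 0], [1, 0, 0, 0, 0], [1, 0, 0, 0, 0], [1, 0, 0, 0, 0], [1, 0, 0, 0, 0], [1, 0, 0, 0, 0], [1, 0, 0, 0, 0]]

```text
t: 7.4
tool_pos: [0.4839, 0.001, 0.2767]
orientation: [-3.141, -0.001, 0.0]
contact_force: [0.8, -1.0, -5.5]
gripper_width: 0.026
```

```bash
python3 - <<'E'
from h import *
s=manip.get_state();print(s['t'],s['tool_pos'],s['orientation'],s['contact_force'])
R=cv2.Rodrigues(np.array(s['orientation']))[0];print(R.round(3))
im,d,c=snap('scene','s2')
a=cv2.resize(im[100:300,240:500],None,fx=3,fy=3,interpolation=cv2.INTER_CUBIC);cv2.imwrite('pics/s2c.png',a[...,::-1])
im,d,c=snap('wrist','w2');
v,u=np.mgrid[0:480,0:640]; P=world(d,c,np.c_[u.ravel(),v.ravel()]); I=im.reshape(-1,3).astype(int)
W=P[(d.ravel()>0)&(P[:,2]>.205)&(P[:,2]<.24)&(abs(P[:,1])<.012)&(P[:,0]>.52)&(P[:,0]<.68)]
for x in np.arange(.53,.6,.005):
    w=W[abs(W[:,0]-x)<.0025]
    if len(w): print(x.round(3),len(w),np.median(w,0).round(4))
w=W[(W[:,0]>.6)]; print('line y', np.polyfit(w[:,0],w[:,1],1) if len(w)>20 else None)
E
```

```text
7.4 [0.48389584 0.00101939 0.27666918] [-3.14141674e+00 -8.22412470e-04  8.95762288e-05] [ 0.78096336 -1.01613651 -5.47211493]
[[ 1.     0.001 -0.   ]
 [ 0.001 -1.     0.   ]
 [-0.    -0.    -1.   ]]
0.535 106 [0.5357 0.0034 0.2289]
0.54 161 [0.5401 0.0034 0.2272]
0.545 163 [0.5449 0.0034 0.2222]
0.55 158 [0.5499 0.0035 0.2171]
0.555 138 [0.5552 0.003  0.2135]
0.56 141 [0.5604 0.003  0.2132]
0.565 150 [0.5652 0.0029 0.2131]
0.57 155 [0.5704 0.0029 0.2162]
0.575 175 [0.575  0.0029 0.2219]
0.58 192 [0.5801 0.003  0.2274]
0.585 196 [0.585  0.003  0.2326]
0.59 200 [0.5901 0.0027 0.2334]
0.595 205 [0.595  0.0027 0.233 ]
line y [-0.00173321  0.0037477 ]
```

View pics/s2c.png

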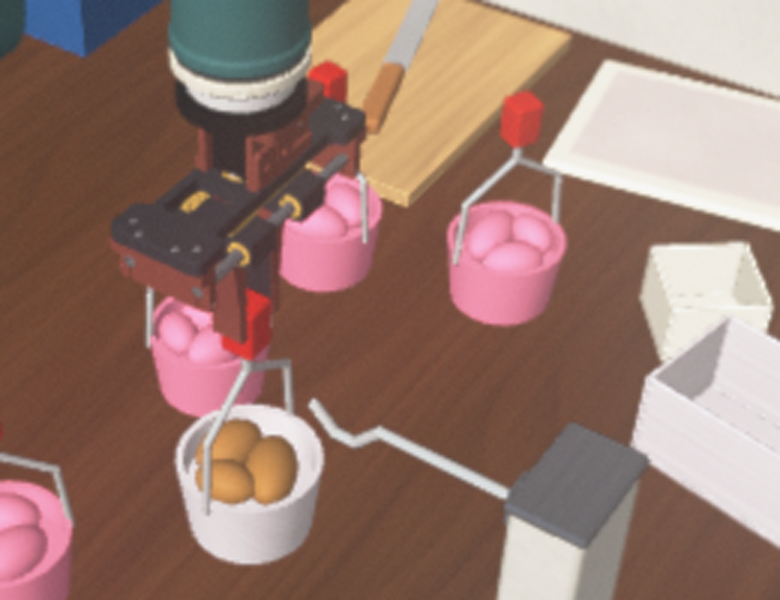

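View pics/w2.png

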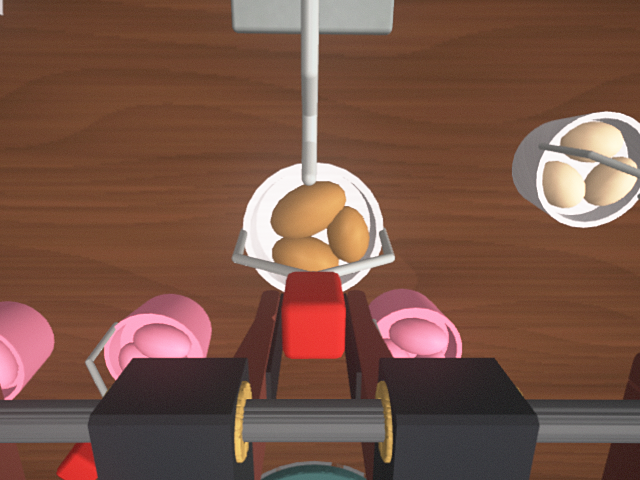

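The pail hangs upright in the gripper. The hook tip is at (310,183) in the wrist view and lines up with the window between the bail's legs. The bed measures about (0.561, 0.002). Next I thread the hook through the window.

Request:
play_rows:
  moves:
    - [[1, 8, -1, 0, 0], [1, 14, 0, 0, 0], [1, 18, 0, 0, 0], [1, 18, 0, 0, 0], [1, 13, 0, 0, 0], [1, 6, 0, 0, 0], [1, 0, 0, 0, 0], [1, 0, 0, 0, 0]]

```text
t: 8.3
tool_pos: [0.5603, 0.0017, 0.2764]
orientation: [-3.141, 0.0, 0.002]
contact_force: [-0.7, -0.0, -5.4]
gripper_width: 0.0261
```

Request:
play_rows:
  moves:
    - [[1, 0, 0, 4, 0], [1, 0, 0, 6, 0], [1, 0, 0, 6, 0], [1, 0, 0, 6, 0], [1, 0, 0, 4, 0], [1, 0, 0, 0, 0], [1, 0, 0, 0, 0], [1, 0, 0, 0, 0]]

```text
t: 9.1
tool_pos: [0.5607, 0.0017, 0.2509]
orientation: [-3.141, 0.0, 0.0]
contact_force: [-2.3, 0.9, -3.9]
gripper_width: 0.0261
```

```bash
python3 - <<'E'
from h import *
s=manip.get_state();print(s['t'],s['tool_pos'],s['orientation'],s['contact_force'])
im,d,c=snap('scene','s3')
a=cv2.resize(im[140:300,290:490],None,fx=4,fy=4,interpolation=cv2.INTER_CUBIC)[:600];cv2.imwrite('pics/s3c.png',a[...,::-1])
E
```

```text
9.1 [0.56073188 0.00173598 0.25091204] [-3.14135434e+00  2.49682001e-04  4.02816381e-04] [-2.27907635  0.87429658 -3.90491434]
```

View pics/s3c.png

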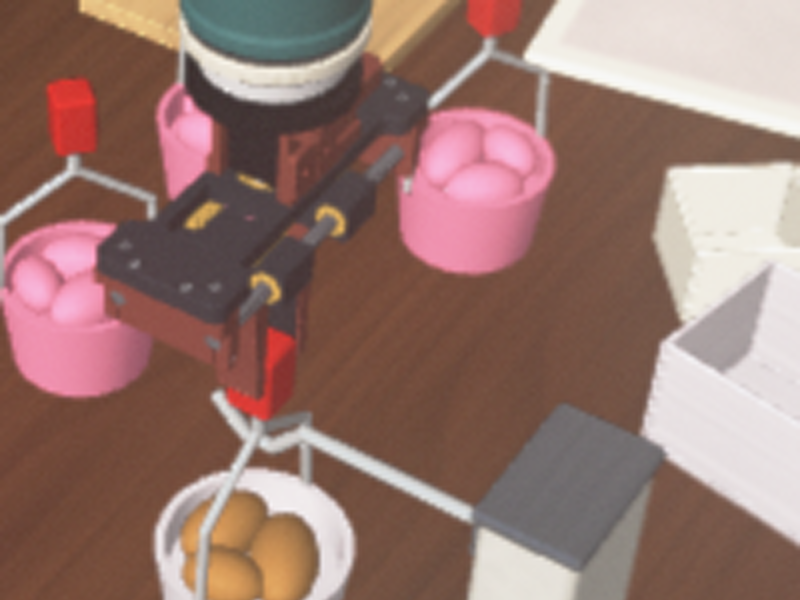

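```bash
python3 - <<'E'
from h import *
snap('wrist','w3')
for f,tx,tz in(('w2',.4839,.2767),('w3',.5607,.2509)):
    im,d,c=load(f);v,u=np.mgrid[0:480,0:640]; P=world(d,c,np.c_[u.ravel(),v.ravel()]);P=P-[tx,0,tz];I=im.reshape(-1,3).astype(int)
    g=(I.max(1)-I.min(1)<40)&(d.ravel()>0)&(abs(P[:,0])<.03)
    for y0 in(-.05,-.04,-.03,-.02,-.012,.012,.02,.03,.04,.05):
        w=P[g&(abs(P[:,1]-y0-.002)<.003)&(P[:,2]>-.09)&(P[:,2]<-.02)]
        if len(w): print(f,y0,len(w),np.median(w,0).round(4))
    r=P[(I[:,0]>150)&(I[:,1]<60)&(I[:,2]<60)&(abs(P[:,0])<.03)&(abs(P[:,1])<.03)]
    print('red',len(r),np.percentile(r,[3,50,97],axis=0).round(4).tolist())
s=[manip.get_state()['contact_force'] for _ in range(3)];print(s)
E
```

```text
w2 -0.05 79 [ 0.0025 -0.0465 -0.0758]
w2 -0.04 92 [ 0.0014 -0.0379 -0.0681]
w2 -0.03 100 [ 0.0013 -0.0281 -0.0612]
w2 -0.02 108 [ 0.0015 -0.0181 -0.0543]
w2 -0.012 56 [ 0.0024 -0.0107 -0.0499]
w2 0.012 72 [ 0.0022  0.0148 -0.0505]
w2 0.02 107 [ 0.0012  0.022  -0.0554]
w2 0.03 100 [ 0.0013  0.0321 -0.062 ]
w2 0.04 91 [ 0.0012  0.042  -0.0691]
w2 0.05 43 [ 0.0023  0.05   -0.0779]
red 2568 [[-0.0108, -0.0108, 0.0014], [0.0012, 0.0025, 0.0157], [0.0125, 0.0125, 0.0169]]
w3 -0.05 57 [ 0.0021 -0.0461 -0.0761]
w3 -0.04 91 [ 0.0012 -0.0379 -0.0687]
w3 -0.03 97 [ 0.0012 -0.0279 -0.0619]
w3 -0.02 109 [ 0.0012 -0.018  -0.0549]
w3 -0.012 68 [ 0.0022 -0.0108 -0.0505]
w3 0.012 60 [ 0.0023  0.0149 -0.0503]
w3 0.02 108 [ 0.0012  0.0219 -0.0548]
w3 0.03 99 [ 0.0012  0.0318 -0.0614]
w3 0.04 93 [ 0.001   0.0421 -0.0684]
w3 0.05 59 [ 0.0021  0.0503 -0.0754]
red 2060 [[-0.011, -0.0102, -0.0021], [0.001, 0.0041, 0.0155], [0.0127, 0.0136, 0.0169]]
[array([-1.78071304,  0.75240736, -3.73286696]), array([-1.78071304,  0.75240736, -3.73286696]), array([-1.78071304,  0.75240736, -3.73286696])]
```

Request:
play_rows:
  moves:
    - [[1, 0, 0, 0, 0], [1, 0, 0, 0, 0], [1, 0, 0, 0, 0], [1, 0, 0, 0, 0], [1, 0, 0, 0, 0], [1, 0, 0, 0, 0], [1, 0, 0, 0, 0], [1, 0, 0, 0, 0]]

```text
t: 10.0
tool_pos: [0.5608, 0.0017, 0.2506]
orientation: [-3.141, 0.0, 0.0]
contact_force: [-2.6, 0.8, -2.9]
gripper_width: 0.0255
```

The wrist depth shows the grip slipped about 16 mm down in the pads, so the bail already rests in the dip with the hook about 11 mm down. The force reading agrees, since about 2.5 N has come off the wrist. I lower the rest gently and watch the force.

Request:
play_rows:
  moves:
    - [[1, 0, 0, 2, 0], [1, 0, 0, 2, 0], [1, 0, 0, 2, 0], [1, 0, 0, 2, 0], [1, 0, 0, 0, 0], [1, 0, 0, 0, 0], [1, 0, 0, 0, 0], [1, 0, 0, 0, 0]]

```text
t: 10.8
tool_pos: [0.561, 0.0017, 0.2428]
orientation: [-3.141, 0.0, -0.0]
contact_force: [-1.1, 2.0, -2.0]
gripper_width: 0.026
```

```bash
cat > m.py <<'E'
from h import *
import sys
def meas(f):
    s=manip.get_state();T=np.array(s['tool_pos']);print(s['t'],T.round(4),np.array(s['contact_force']).round(2))
    im,d,c=snap('wrist',f);v,u=np.mgrid[0:480,0:640]; P=world(d,c,np.c_[u.ravel(),v.ravel()]);I=im.reshape(-1,3).astype(int)
    k=d.ravel()>0
    r=P[k&(I[:,0]>150)&(I[:,1]<60)&(I[:,2]<60)&(abs(P[:,0]-.561)<.03)&(abs(P[:,1])<.03)];print('red3/50/97',np.percentile(r,[3,50,97],axis=0).round(4).tolist())
    w=P[k&(abs(P[:,1]-.002)<.006)&(P[:,0]>.605)&(P[:,0]<.66)&(P[:,2]>.15)];print('arm z',np.median(w,0),'dip',.2335-np.median(w[:,2]))
meas(sys.argv[1])
E
python3 m.py w4
```

```text
10.8 [0.561  0.0017 0.2428] [-1.06  1.97 -2.03]
red3/50/97 [[0.5499, -0.0103, 0.2411], [0.562, 0.0041, 0.2583], [0.5736, 0.0135, 0.2597]]
arm z [0.63457347 0.00252826 0.21357066] dip 0.019929339176616295
```

Request:
play_rows:
  moves:
    - [[1, 0, 0, 2, 0], [1, 0, 0, 2, 0], [1, 0, 0, 2, 0], [1, 0, 0, 1, 0], [1, 0, 0, 0, 0], [1, 0, 0, 0, 0], [1, 0, 0, 0, 0], [1, 0, 0, 0, 0]]

```text
t: 11.65
tool_pos: [0.561, 0.0017, 0.2358]
orientation: [-3.141, 0.0, -0.0]
contact_force: [-2.2, 1.9, 0.5]
gripper_width: 0.0258
```

```bash
python3 m.py w5
```

```text
11.65 [0.561  0.0017 0.2358] [-2.2   1.9   0.51]
red3/50/97 [[0.5499, -0.0103, 0.2332], [0.5619, 0.0037, 0.2513], [0.5736, 0.0135, 0.2527]]
arm z [0.63462105 0.00249575 0.20666379] dip 0.02683620632781425
```

Request:
play_rows:
  moves:
    - [[0.6, 0, 0, 0, 0], [0.4, 0, 0, 0, 0], [0.2, 0, 0, 0, 0], [0, 0, 0, 0, 0], [0, 0, 0, 0, 0], [0, 0, 0, 0, 0], [0, 0, 0, 0, 0], [0, 0, 0, 0, 0]]

```text
t: 12.5
tool_pos: [0.5609, 0.0017, 0.2357]
orientation: [-3.141, 0.0, -0.0]
contact_force: [0.1, 0.4, -0.4]
gripper_width: 0.0861
```

```bash
python3 m.py w6
```

```text
12.5 [0.5609 0.0017 0.2357] [ 0.07  0.44 -0.44]
red3/50/97 [[0.5502, -0.0103, 0.2377], [0.5619, 0.0016, 0.251], [0.5734, 0.0122, 0.2523]]
arm z [0.63450513 0.00247001 0.20628476] dip 0.027215239439361022
```

Request:
play_rows:
  moves:
    - [[0, 0, 0, -10, 0], [0, 0, 0, -20, 0], [0, 0, 0, -30, 0], [0, 0, 0, -30, 0], [0, -20, 0, -20, 0], [0, -40, 0, 0, 0], [0, -40, 0, 0, 0], [0, 0, 0, 0, 0]]

```text
t: 13.35
tool_pos: [0.4563, 0.0021, 0.3465]
orientation: [-3.141, 0.0, 0.003]
contact_force: [-0.1, -0.7, -0.2]
gripper_width: 0.0875
```

Request:
play_rows:
  moves:
    - [[0, 0, 0, 0, 0], [0, 0, 0, 0, 0], [0, 0, 0, 0, 0], [0, 0, 0, 0, 0], [0, 0, 0, 0, 0], [0, 0, 0, 0, 0], [0, 0, 0, 0, 0], [0, 0, 0, 0, 0]]

```text
t: 14.15
tool_pos: [0.4609, 0.0017, 0.3456]
orientation: [-3.141, 0.0, 0.0]
contact_force: [-0.3, 0.2, -0.2]
gripper_width: 0.0877
```

Request:
play_rows:
  moves:
    - [[0, 0, 0, 0, 0], [0, 0, 0, 0, 0], [0, 0, 0, 0, 0], [0, 0, 0, 0, 0], [0, 0, 0, 0, 0], [0, 0, 0, 0, 0], [0, 0, 0, 0, 0], [0, 0, 0, 0, 0]]

```text
t: 14.95
tool_pos: [0.4609, 0.0016, 0.3457]
orientation: [-3.141, 0.0, 0.0]
contact_force: [0.9, 0.3, -0.0]
gripper_width: 0.0878
```

```bash
python3 m.py w7; python3 - <<'E'
from h import *
im,d,c=snap('scene','s8')
cv2.imwrite('pics/s8c.png',cv2.resize(im[140:340,200:460],None,fx=3,fy=3,interpolation=cv2.INTER_CUBIC)[...,::-1])
im,d,c=snap('top','t8'); I=im.astype(int)
v,u=np.where((I[...,2]>130)&(I[...,0]<70)&(np.arange(640)[None]>450));P=world(d,c,np.c_[u,v]);print('egg',np.median(P,0))
E
python3 m.py w8
```

```text
14.95 [0.4609 0.0016 0.3457] [ 0.93  0.27 -0.  ]
red3/50/97 [[0.5485, -0.0058, 0.2484], [0.5485, 0.0062, 0.2495], [0.5725, 0.0127, 0.2509]]
arm z [0.61025381 0.00270161 0.2061704 ] dip 0.027329604731518353
15.1 [0.4609 0.0016 0.3457] [ 0.55  0.01 -0.41]
red3/50/97 [[0.5485, -0.0073, 0.2482], [0.5496, 0.0099, 0.2496], [0.5701, 0.0127, 0.2506]]
arm z [0.61026619 0.00270451 0.206157  ] dip 0.027342995404519926Traceback (most recent call last):
  File "<stdin>", line 5, in <module>
  File "h.py", line 11, in world
    n=cv2.undistortPoints(uv.reshape(-1,1,2),K,np.array(c['D'],float)).reshape(-1,2)
      ~~~~~~~~~~~~~~~~~~~^^^^^^^^^^^^^^^^^^^^^^^^^^^^^^^^^^^^^^^^^^^^^
cv2.error: OpenCV(4.12.0) /io/opencv/modules/calib3d/src/undistort.dispatch.cpp:347: error: (-215:Assertion failed) CV_IS_MAT(_src) && CV_IS_MAT(_dst) && (_src->rows == 1 || _src->cols == 1) && (_dst->rows == 1 || _dst->cols == 1) && _src->cols + _src->rows - 1 == _dst->rows + _dst->cols - 1 && (CV_MAT_TYPE(_src->type) == CV_32FC2 || CV_MAT_TYPE(_src->type) == CV_64FC2) && (CV_MAT_TYPE(_dst->type) == CV_32FC2 || CV_MAT_TYPE(_dst->type) == CV_64FC2) in function 'cvUndistortPointsInternal'
```

View pics/s8c.png

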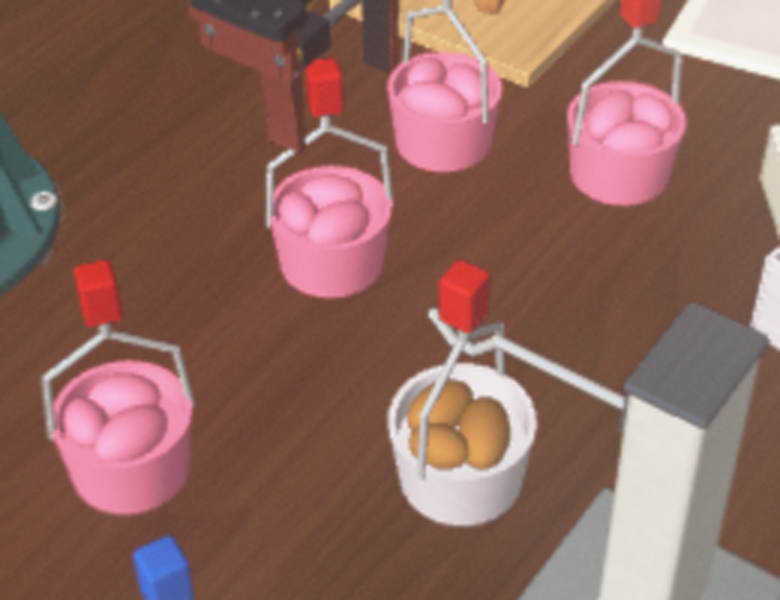

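The potato pail hangs by its bail peak in the dip, with the red grip at (464,297) in the crop. The hook is steady at about 27 mm. The blue grip is still at scene pixel (254,331), the same as at the start. Handing in.

```bash
python3 -c "
from bench import manip
print(manip.sign_off(), manip.get_state()['t'])"
```

```text
the job is handed in; nothing more can be done
the job is handed in; nothing more can be done
```

The potato pail now hangs by its bail in the dip of the spring scale's hook. I lowered it until the wrist force was near zero, let go and backed the gripper clear. I handed the job in at about 15 s; no verdict is reported.

**Last checks**
- **Hook:** the dip read 27.3 mm in two looks 0.15 s apart with no visible motion, which fits a pail of about 0.6 kg.
- **Pail:** the grip was about 1 mm from straight above the bed, measured just after letting go. In the last picture the pail hangs upright.
- **Eggs:** the blue grip is at the same scene pixel as at the start.

**What did not go to plan**
- **Slip:** the grip slid about 16 mm down in the pads during the lift. The bail therefore passed the hook tip with almost no clearance and touched down earlier than planned. I saw this in the wrist depth and finished the lowering by force and measured dip.
- **Egg check:** my top-view measurement of the egg pail failed because no blue pixels were found there, most likely hidden by the arm. That check rests on the scene view alone.

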